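Free the rusted bolt and lock the drawer

TASK

Lock the small grey steel drawer box: push its drawer fully shut, then work the seized, rusted slide bolt loose with short back-and-forth strokes of its knob and shoot it fully home to the right, through the eye on the drawer and into the keeper. Leave the drawer shut, let go of the bolt, and leave the other things on the bench and on the box where they are.

Things in the scene. Friction and masses are not known exactly. Their poses are not given: they have to be found in the camera images.
- lock_box: grey steel drawer box fixed to the bench, 140 (x) x 310 (y) x 60 mm high; origin: centre of its underside; its -x points out of the drawer front, to the robot, +y left along the bolt. The bolt lies on top along y, at x = -35 mm, 78 mm above the bench, in two fixed guide plates (y = +115 and -35 mm, tops 93 mm high). The fixed keeper, a plate with a 15 mm hole, stands at y = -128 on the same line
- drawer (a joint): how far the drawer is pulled out along the box's -x, m: 0 = fully shut, 0.06 = fully out; starts 0.02 to 0.04 out and slides stiffly (3 N). The bolt's way through the drawer's eye (18 mm hole in a 6 mm plate, at the box's y = -106) is clear only with the drawer shut to within about 3 mm
- tab_front (a point): centre of the upper bare front face of the upright tab that carries the eye, on the drawer front; the tab is 46 wide (y), 8 thick and rises from the box top (60 above the bench) to 97; this point is 88 above the bench. Push it along the box's +x to shut the drawer. A round pull knob (22 across, 22 out, 30 above the bench) sits on the drawer front left of it
- bolt (a joint): travel of the bolt, m: 0 = drawn fully left, 0.092 = fully home to the right (box's -y). Starts at 0 to 0.005; slides stiffly (4 N). Rust jams it hard at 0.017 to 0.025 and twice more, each 0.013 farther; more force does not help. Draw it back about 13 mm, until it stops again, and it then runs past that jam to the next. Past the third it runs freely to the home stop
- bolt_knob (a point): centre of the bolt's upright knob, a round grip 20 mm across and 31 mm tall (from 99 to 130 mm above the bench) on a 10 mm stem; this point is 115 mm above the bench and travels with the bolt; pinch it from above
- bolt_tip (a point): right-hand end of the bolt rod, on its axis, 78 above the bench; the rod is 12 thick and reaches the drawer's eye at a bolt travel of about 0.053
- turquoise: loose turquoise stone, 14 x 21 x 10, lying on the rear of the box top; leave it
- polish_bar: loose pale polishing bar, 22 x 55 x 16, lying on the rear of the box top; leave it
- tape_roll: loose roll of white tape, 45 across, 12 high; leave it
- pliers: loose small pliers lying flat, 145 x 52 x 11; leave them

How it is judged:
By the outcome, as a careful person would: the job done as asked, in the order asked, and still so for the second after the job is handed in, with the robot touching nothing.
It also fails if it takes over 48 s, if anything falls off the work surface, if the arm or the gripper's body presses on something with over 40 N, if the wrist force passes 120 N, or if a joint passes its speed limit or range.

ROBOT

A 6-joint arm with a two-finger parallel gripper is mounted at the origin on a cart in front of the work surface, level with it; the furniture and walls round the work are solid. World frame = base frame: x ahead of the robot, y to its left, z up, the work surface at z = 0. Lengths are in m, angles in degrees, forces in N, time in s.
With the tool pointing down it reaches from about 0.4 to 0.825 m from the base axis. Payload 7 kg.
Tool frame: the origin (TCP) lies at the very end of the fingers, on their centre line; the grasp point (between the pads) lies tcp_to_grasp behind it (tcp_to_grasp is the distance from the TCP to the grasp point, in m); x points along the fingers, y is the direction in which the jaws open and shut, and the axes are right-handed (so a half turn about x gives the same grasp; the last joint's range is limited). The gripper opens to 88 mm and grips with 3 to 60 N. Pads are 19 mm wide; open, the fingers measure 130 mm over their backs; the gripper's body (78 mm by 193 mm) begins 47 mm behind the grasp point.
Start: joints at [82.34, 20.546, 0.682, 0, -70.136, -16.507], TCP at [0.276, 0.616, 0.227] pointing down, gripper open.
Joint ranges: [-176.03, 176.03], [-82.01, 121.73], [-58.28, 71.71], [-173.87, 95.51], [-174.79, -0.11], [-173.66, 173.66]. Speed limits (degrees/s): [136.94, 136.94, 172.46, 180, 180, 180].

INTERFACE

Orientations are given as [roll, pitch, yaw] about the fixed x, y, z axes, in that order (R = Rz(yaw) Ry(pitch) Rx(roll)).
In Python, from plant import * gives the robot as it stands. The module is installed in compiled form; this text tells all that it offers.
- The arm moves only by the shell command python3 -m pendant 'ROWS'. ROWS is JSON, a list of rows, each an object with "claw": the finger opening in mm, from 0 to 87.6; "linear": the shift along the tool's x, y, z in mm, a list of three; "twist": the turn about the tool's x in rad. In form: [{"claw": claw, "linear": [tx, ty, tz], "twist": twist}, ...]. A call has exactly 10 rows; each row shifts and turns the commanded pose from where the row before left it, along the tool's axes as they then stand; what a row does not reach is not made up. A row lasts 1/12 s, in which the tool goes at most 41.7 mm and 7.16 degrees, less where a joint would pass 70% of its speed; a pose out of reach is approached as far as the arm can. A call with a gripper value outside its range is refused whole. The fingers move at their own pace and stop on an object; the grip force is fixed at half the most. Time passes only in rows, so rows that do not move let the fingers close, or fill a call up. It gives the time, the measured TCP pose, the force and the opening at its end, in the units of the state.
- get_obs(): the state, without advancing time (a new reading comes with each control period).
- snapshot(name): name is "scene" or "top"; returns (picture, depth): 400x640x3 uint8, red, green, blue; 400x640 float32, m along the optical axis (not along the pixel's ray), 0 where there is no reading.
- camera_params(name): a dict with "fx", "fy", "cx", "cy" (pixels), "rvec" (rotation vector, rad) and "tvec" (3), from world to camera coordinates, as OpenCV has them. Camera axes: x right, y down, z forward; pixel columns grow to the right and rows downward; lengths in m; the calibration is good to about 2 mm. A picture is of the moment at which its call begins. camera_params takes no time and is no camera call.
- close_job(): hands the job in, once; it reports no verdict.
Trained networks look in the newest picture that a camera, given by its name, has taken for a name from the list of things; names that differ only in an ending like _2 or _b are one class to them, and where a whole thing is asked for, a point or a joint stands for the part that bears it (a point fixed in the world has none). Each returns a list of dicts, best first, with "confidence" (0 to 1); they miss things now and then, are a little off and sometimes report something else, mostly with a low value. They report only what shows in the picture. A call takes as long as a camera call.
- boxes_of(camera, target): "xy" ([column, row] in pixels, amid what is visible of it).
The state is a dict: "clock": time; "joint_pos": joint angles; "qvel": joint speeds; "tau": joint torques, N m; "tool_pos": TCP position; "orientation": TCP orientation; "force": force on the tool from outside, world axes, zero at the start; "moment": the same for the moment, N m; "opening": finger opening in m.
Only numpy, scipy, OpenCV 4.12 (cv2) and the standard library are available. Lean on these libraries where they do the work, as an engineer would, in place of code of your own. Each camera call takes 0.05 s, during which the arm holds its last target. There are 200 camera calls.

## Working session

There is one attempt and no reset: what is moved stays moved. The work goes in short steps, Python scripts to look and compute and a shell command to move; the robot and the scene stay as the last step left them, time stands still between calls to the robot, and variables do not carry over. Pictures are saved under pics/ and viewed, about 8 in all and at most 12, crops included, and the job is handed in when it is done.

```bash
mkdir -p pics; cat > h.py <<'E'
from plant import *
import numpy as np, cv2
from scipy.spatial.transform import Rotation as R
def pt(cam,uv,depth,z=None):
    p=camera_params(cam); Rm=cv2.Rodrigues(np.array(p["rvec"],float))[0]; t=np.array(p["tvec"],float).ravel()
    u,v=uv; ray=np.array([(u-p["cx"])/p["fx"],(v-p["cy"])/p["fy"],1.])
    C=-Rm.T@t; d=Rm.T@ray
    if z is not None: return C+d*(z-C[2])/d[2]
    w=depth[int(v)-2:int(v)+3,int(u)-2:int(u)+3]; w=w[w>0]
    return C+d*np.median(w) if len(w) else None
def proj(cam,P):
    p=camera_params(cam); K=np.array([[p["fx"],0,p["cx"]],[0,p["fy"],p["cy"]],[0,0,1]],float)
    return cv2.projectPoints(np.array(P,float).reshape(-1,3),np.array(p["rvec"],float),np.array(p["tvec"],float),K,None)[0].reshape(-1,2)
def save(img,n): cv2.imwrite("pics/"+n,img[:,:,::-1])
E
python3 - <<'E'
from h import *
o=get_obs(); print({k:np.round(v,4) for k,v in o.items()})
for c in("scene","top"):
    im,d=snapshot(c); save(im,c+"0.png"); np.save(c+"_d.npy",d); np.save(c+"_i.npy",im)
    for n in("lock_box","tab_front","bolt_knob","bolt_tip","drawer","turquoise","polish_bar","tape_roll","pliers"):
        for b in boxes_of(c,n)[:2]: 
            q=pt(c,b["xy"],d); print(c,n,round(b["confidence"],2),np.round(b["xy"]),None if q is None else np.round(q,3))
E
```

```text
{'clock': np.float64(0.0), 'joint_pos': array([ 8.23408e+01,  2.05909e+01,  6.32000e-01, -2.06000e-02,
       -7.01366e+01, -1.65075e+01]), 'qvel': array([ 0.0043, -0.019 , -0.0653, -0.052 , -0.0113,  0.0954]), 'tau': array([ 1.60000e-03, -5.82714e+01,  2.93059e+01,  6.99700e+00,
        7.00000e-03, -2.00000e-04]), 'tool_pos': array([0.2762, 0.6154, 0.2256]), 'orientation': array([  95.0409,   89.9026, -109.1329]), 'force': array([-0.0793,  0.5717, -0.8739]), 'moment': array([-0.0172, -0.0209, -0.0009]), 'opening': np.float64(0.0872)}
scene lock_box 0.82 [300. 203.] [ 0.58  -0.134  0.064]
scene tab_front 0.67 [318. 220.] [ 0.518 -0.117  0.056]
scene bolt_knob 0.96 [283. 200.] [ 0.59  -0.08   0.114]
scene bolt_tip 0.87 [282. 199.] [ 0.592 -0.08   0.118]
scene drawer 0.78 [320. 216.] [ 0.541 -0.163  0.013]
scene turquoise 0.64 [318. 305.] [0.415 0.044 0.005]
scene polish_bar 0.72 [311. 159.] [ 0.637 -0.269  0.075]
scene tape_roll 0.78 [326. 313.] [0.389 0.052 0.012]
scene pliers 0.8 [396. 204.] [ 0.406 -0.318 -0.   ]
top lock_box 0.91 [355. 180.] [ 0.588 -0.163  0.082]
top tab_front 0.82 [348. 213.] [ 0.53  -0.151  0.01 ]
top bolt_knob 0.91 [330. 177.] [ 0.594 -0.116  0.082]
top bolt_tip 0.5 [246. 278.] [0.395 0.057 0.01 ]
top drawer 0.92 [345. 215.] [ 0.526 -0.145  0.01 ]
top polish_bar 0.83 [406. 154.] [ 0.64  -0.263  0.075]
top tape_roll 0.56 [255. 270.] [0.412 0.042 0.002]
top pliers 0.87 [422. 261.] [ 0.432 -0.303  0.009]
top pliers 0.67 [352. 181.] [ 0.587 -0.159  0.083]
```

```bash
python3 - <<'E'
import cv2
a=cv2.imread("pics/scene0.png")[120:330,200:440]; cv2.imwrite("pics/s0c.png",cv2.resize(a,None,fx=3,fy=2.8,interpolation=3)[:600])
a=cv2.imread("pics/top0.png")[110:300,230:450]; cv2.imwrite("pics/t0c.png",cv2.resize(a,None,fx=3,fy=3,interpolation=3))
E
```

```text
(no output)
```

View pics/s0c.png

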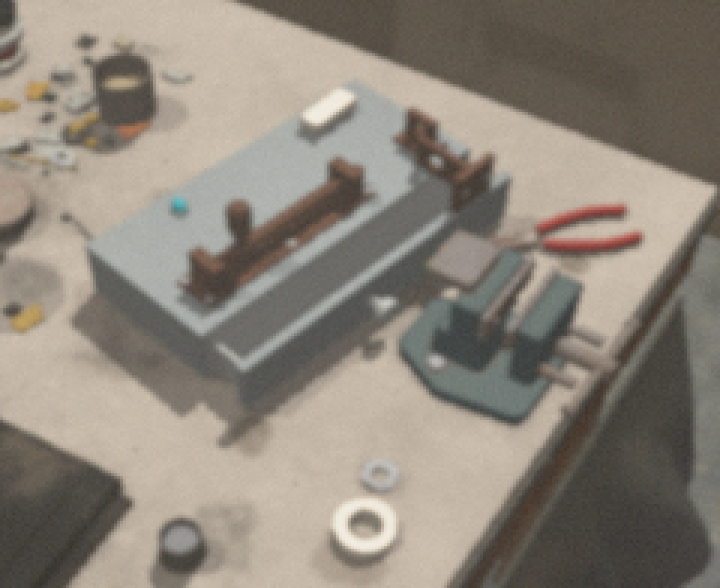

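View pics/t0c.png

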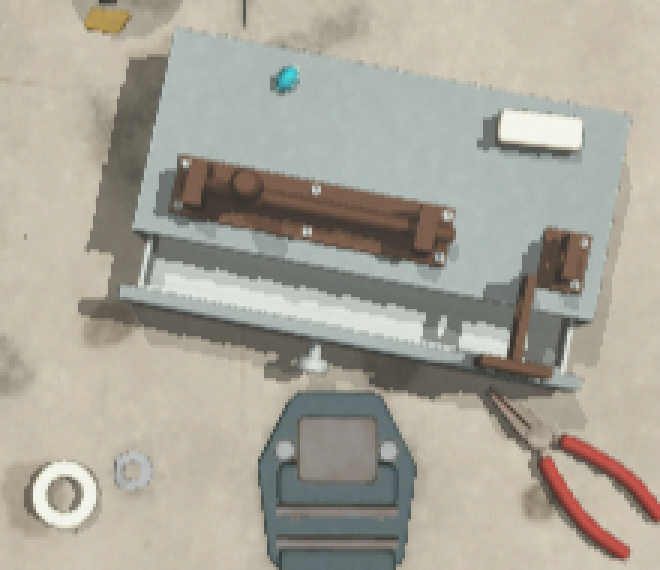

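The scene shows the drawer out, the tab at its right end, and a vise in front of the box (vise top at crop (335,450)). In the top crop the knob is at (246,183), the box-top corners at (177,28), (630,115), (135,230) and (600,322), and the tab top at about (517,366).

```bash
python3 - <<'E'
from h import *
d=np.load("top_d.npy"); im=np.load("top_i.npy")
f=lambda c,z:pt("top",(230+c[0]/3,110+c[1]/3),d,z)
C=np.array([f(c,.06) for c in[(177,28),(630,115),(135,230),(600,322)]])
print(C.round(4)); 
loc=np.array([[.07,.155],[.07,-.155],[-.07,.155],[-.07,-.155]])
m=C[:,:2].mean(0); A=C[:,:2]-m; H=loc.T@A; yaw=np.arctan2(H[0,1]-H[1,0],H[0,0]+H[1,1]); print("corner fit",m,np.degrees(yaw))
Rm=np.array([[np.cos(yaw),-np.sin(yaw)],[np.sin(yaw),np.cos(yaw)]]); print("res",(A-loc@Rm.T).round(4))
# refine: depth cloud z 0.055..0.065
v,u=np.mgrid[100:300,220:460]; p=camera_params("top"); Rc=cv2.Rodrigues(np.array(p["rvec"],float))[0]; t=np.array(p["tvec"],float).ravel()
D=d[100:300,220:460]; X=np.stack([(u-p["cx"])/p["fx"]*D,(v-p["cy"])/p["fy"]*D,D],-1).reshape(-1,3); W=(X-t)@Rc
W=W[D.ravel()>0]; print("cam",-Rc.T@t)
L=(W[:,:2]-m)@Rm
k=(abs(W[:,2]-.06)<.006)&(abs(L[:,0])<.1)&(abs(L[:,1])<.2); r=cv2.minAreaRect((W[k,:2]*1000).astype(np.float32)); print("topz",np.median(W[k,2]),r)
k=(W[:,2]>.09)&(abs(L[:,0])<.15)&(abs(L[:,1])<.2)
for a,b in [(.16,.1),(.1,.02),(.02,-.07),(-.07,-.118),(-.118,-.16)]:
    q=k&(L[:,1]<a)&(L[:,1]>b); print(a,b,q.sum(), L[q].mean(0).round(4) if q.any() else "",L[q].min(0).round(3) if q.any() else "",L[q].max(0).round(3) if q.any() else "",W[q,2].max() if q.any() else "")
k=(W[:,2]>.12)&(abs(L[:,0])<.15)&(abs(L[:,1])<.2);print("knob",W[k].mean(0),L[k].mean(0))
print("knob px z.13",f((246,183),.13),(f((246,183),.13)[:2]-m)@Rm)
for c in[(482,357),(552,366),(550,376),(480,368)]: print("tab",(f(c,.097)[:2]-m)@Rm)
q=(L[:,0]<-.12)&(L[:,0]>-.3)&(abs(L[:,1])<.15)&(W[:,2]>.03); print("vise",L[q].min(0),L[q].max(0),W[q,2].max(),np.percentile(L[q],[2,98],axis=0))
q=(L[:,0]<-.08)&(L[:,0]>-.3)&(L[:,1]>-.155)&(L[:,1]<-.08)&(W[:,2]>.02);print("tabside",L[q].min(0),L[q].max(0),W[q,2].max())
E
```

```text
[[ 0.7148 -0.0322  0.06  ]
 [ 0.655  -0.333   0.06  ]
 [ 0.5781 -0.0062  0.06  ]
 [ 0.5181 -0.3107  0.06  ]]
corner fit [ 0.61650455 -0.17051937] -10.991766977632558
res [[ 0.     -0.0005]
 [-0.0007  0.003 ]
 [ 0.0007 -0.0012]
 [-0.0001 -0.0013]]
cam [ 0.46555581 -0.13298615  0.92742659]
topz 0.05989381325463554 ((605.9962158203125, -165.35595703125), (310.4569091796875, 168.34832763671875), 78.43678283691406)
0.16 0.1 99 [-0.0326  0.1179] [-0.048  0.112] [-0.017  0.124] 0.09667770491137326
0.1 0.02 106 [-0.0344  0.0823] [-0.043  0.074] [-0.023  0.092] 0.1320464219125986
0.02 -0.07 96 [-0.0331 -0.0318] [-0.048 -0.038] [-0.018 -0.026] 0.09602255660284593
-0.07 -0.118 186 [-0.0931 -0.1008] [-0.113 -0.118] [-0.051 -0.08 ] 0.1001205293170889
-0.118 -0.16 85 [-0.0472 -0.1241] [-0.113 -0.129] [-0.019 -0.118] 0.10062560191696221
knob [ 0.59927696 -0.08273398  0.12801168] [-0.03364941  0.08289018]
knob px z.13 [ 0.59790775 -0.08376941  0.13      ] [-0.03479607  0.08161268]
tab [-0.10912057 -0.08147198]
tab [-0.10618486 -0.12496358]
tab [-0.11251962 -0.12483795]
tab [-0.11607682 -0.08149014]
vise [-0.25928535 -0.05090024] [-0.1202777   0.03374986] 0.1211647792690253 [[-0.25351229 -0.04591002]
 [-0.13053641  0.02739605]]
tabside [-0.11543227 -0.15144014] [-0.08036474 -0.0801929 ] 0.10062560191696221
```

```bash
cat >> h.py <<'E'
YAW=np.radians(-11.0); M=np.array([.618,-.1690])
B=np.array([[np.cos(YAW),-np.sin(YAW)],[np.sin(YAW),np.cos(YAW)]])
def st():
    o=get_obs(); Rt=R.from_euler("xyz",o["orientation"],degrees=True).as_matrix()
    L=(np.array(o["tool_pos"])[:2]-M)@B; F=np.array(o["force"]); 
    print("t",round(float(o["clock"]),2),"L",L.round(4),"z",round(float(o["tool_pos"][2]),4),"Fbox",(F[:2]@B).round(1),round(F[2],1),"open",round(float(o["opening"]),4))
    return o,Rt
def go(Lt,z):
    o,Rt=st(); w=np.r_[M+B@np.array(Lt),z]-o["tool_pos"]; print("tool shift mm",(Rt.T@w*1000).round(1))
E
python3 - <<'E'
from h import *
import plant
print([n for n in dir(plant) if not n.startswith('_')], globals().get("tcp_to_grasp"))
o,Rt=st(); print(Rt.round(3)); by=np.r_[B[:,1],0]
for s in(1,-1):
    y=s*by; t=Rt.T@y; print("twist",s,np.degrees(np.arctan2(t[2],t[1])))
go((-.16,-.104),.2)
E
```

```text
['PlanningError', 'boxes_of', 'camera_params', 'close_job', 'get_obs', 'snapshot', 'tcp_to_grasp'] 0.0188
t 1.0 L [-0.4852  0.7052] z 0.2266 Fbox [ 0.4 -0.1] 0.5 open 0.0874
[[-0.    -0.409 -0.912]
 [ 0.    -0.912  0.409]
 [-1.     0.     0.   ]]
twist 1 166.8341729312548
twist -1 -13.1658270687452
t 1.0 L [-0.4852  0.7052] z 0.2266 Fbox [ 0.4 -0.1] 0.5 open 0.0874
tool shift mm [  26.5  713.9 -500.9]
```

```bash
python3 -m pendant '[{"claw":0,"linear":[0,0,0],"twist":-0.115},{"claw":0,"linear":[0,0,0],"twist":-0.115},{"claw":0,"linear":[0,36,-14],"twist":0},{"claw":0,"linear":[0,36,-14],"twist":0},{"claw":0,"linear":[0,36,-14],"twist":0},{"claw":0,"linear":[0,36,-14],"twist":0},{"claw":0,"linear":[0,36,-14],"twist":0},{"claw":0,"linear":[0,36,-14],"twist":0},{"claw":0,"linear":[0,36,-14],"twist":0},{"claw":0,"linear":[0,36,-14],"twist":0}]'
python3 -m pendant '[{"claw":0,"linear":[0,36,-14],"twist":0},{"claw":0,"linear":[0,36,-14],"twist":0},{"claw":0,"linear":[0,36,-14],"twist":0},{"claw":0,"linear":[0,36,-14],"twist":0},{"claw":0,"linear":[0,36,-14],"twist":0},{"claw":0,"linear":[0,36,-14],"twist":0},{"claw":0,"linear":[0,36,-14],"twist":0},{"claw":0,"linear":[0,36,-14],"twist":0},{"claw":0,"linear":[0,36,-14],"twist":0},{"claw":0,"linear":[0,0,0],"twist":0}]'
python3 -c "
from h import *
print(get_obs()['joint_pos'],st()[1].round(3)); go((-.16,-.104),.078)"
```

```text
clock: 1.83
tool_pos: [0.3314, 0.3099, 0.2268]
orientation: [-108.6, 90.0, 60.4]
force: [0.6, -0.1, 0.4]
opening: 0.0266
clock: 2.67
tool_pos: [0.3932, -0.0358, 0.2267]
orientation: [103.5, 90.0, -87.8]
force: [-0.2, 1.0, 0.7]
opening: 0.0005
t 2.67 L [-0.2461  0.0879] z 0.2267 Fbox [-0.4  1. ] 0.7 open 0.0005
[ 2.39045681e+01 -7.40459242e+00 -3.16999810e+01  4.40056515e-02
 -6.57206017e+01  5.47097255e+01] [[ 0.    -0.197 -0.98 ]
 [-0.001 -0.98   0.197]
 [-1.     0.001 -0.   ]]
t 2.67 L [-0.2461  0.0879] z 0.2267 Fbox [-0.4  1. ] 0.7 open 0.0005
tool shift mm [148.9 191.2 -87.3]
```

```bash
python3 -m pendant '[{"claw":0,"linear":[0,32,-15],"twist":0},{"claw":0,"linear":[0,32,-15],"twist":0},{"claw":0,"linear":[0,32,-15],"twist":0},{"claw":0,"linear":[0,32,-15],"twist":0},{"claw":0,"linear":[0,32,-14],"twist":0},{"claw":0,"linear":[0,31,-13],"twist":0},{"claw":0,"linear":[37,0,0],"twist":0},{"claw":0,"linear":[37,0,0],"twist":0},{"claw":0,"linear":[37,0,0],"twist":0},{"claw":0,"linear":[37,0,0],"twist":0}]'
python3 -m pendant '[{"claw":0,"linear":[0,0,0],"twist":0},{"claw":0,"linear":[0,0,-4],"twist":0},{"claw":0,"linear":[0,0,-4],"twist":0},{"claw":0,"linear":[0,0,-4],"twist":0},{"claw":0,"linear":[0,0,-4],"twist":0},{"claw":0,"linear":[0,0,-4],"twist":0},{"claw":0,"linear":[0,0,-4],"twist":0},{"claw":0,"linear":[0,0,-4],"twist":0},{"claw":0,"linear":[0,0,-4],"twist":0},{"claw":0,"linear":[0,0,-4],"twist":0}]'
python3 -c "
from h import *
st()"
```

```text
clock: 3.5
tool_pos: [0.4423, -0.2348, 0.0775]
orientation: [-175.2, 89.9, -6.3]
force: [1.1, 0.3, -0.4]
opening: 0.0004
clock: 4.33
tool_pos: [0.4778, -0.2413, 0.0786]
orientation: [5.4, 90.0, 174.4]
force: [-2.8, 0.6, -0.2]
opening: 0.0004
t 4.33 L [-0.1238 -0.0978] z 0.0786 Fbox [-2.9  0.1] -0.2 open 0.0004
```

```bash
python3 -m pendant '[{"claw":0,"linear":[0,0,-2],"twist":0},{"claw":0,"linear":[0,0,-2],"twist":0},{"claw":0,"linear":[0,0,-2],"twist":0},{"claw":0,"linear":[0,0,-2],"twist":0},{"claw":0,"linear":[0,0,-2],"twist":0},{"claw":0,"linear":[0,0,-2],"twist":0},{"claw":0,"linear":[0,0,-2],"twist":0},{"claw":0,"linear":[0,0,-2],"twist":0},{"claw":0,"linear":[0,0,-2],"twist":0},{"claw":0,"linear":[0,0,0],"twist":0}]'
python3 - <<'E'
from h import *
st(); im,d=snapshot("top"); save(cv2.resize(im[110:300,230:450],None,fx=3,fy=3),"t1.png")
E
```

```text
clock: 5.17
tool_pos: [0.4957, -0.2448, 0.0784]
orientation: [133.7, 90.0, -57.3]
force: [-2.3, -1.1, -1.7]
opening: 0.0
t 5.17 L [-0.1056 -0.0978] z 0.0784 Fbox [-2.1 -1.5] -1.7 open 0.0
```

View pics/t1.png

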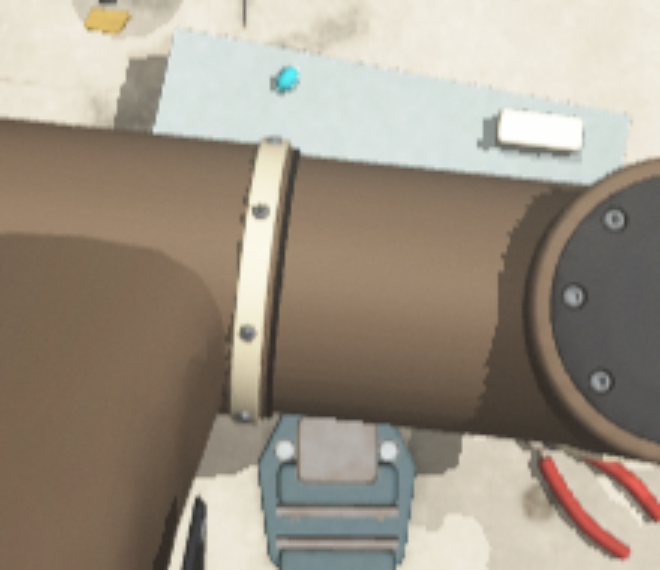

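The arm hides the drawer from the top camera, so I'll watch the force while pushing.

```bash
python3 -m pendant '[{"claw":0,"linear":[0,0,-1],"twist":0},{"claw":0,"linear":[0,0,-1],"twist":0},{"claw":0,"linear":[0,0,-1],"twist":0},{"claw":0,"linear":[0,0,-1],"twist":0},{"claw":0,"linear":[0,0,-1],"twist":0},{"claw":0,"linear":[0,0,-1],"twist":0},{"claw":0,"linear":[0,0,-1],"twist":0},{"claw":0,"linear":[0,0,-1],"twist":0},{"claw":0,"linear":[0,0,-1],"twist":0},{"claw":0,"linear":[0,0,-1],"twist":0}]'
python3 - <<'E'
from h import *
st(); im,d=snapshot("scene"); save(cv2.resize(im[120:280,200:440],None,fx=3,fy=3),"s1.png")
E
```

```text
clock: 6.05
tool_pos: [0.5052, -0.2466, 0.0785]
orientation: [-2.4, 90.0, 166.6]
force: [-3.8, -0.8, -1.8]
opening: 0.0003
t 6.05 L [-0.0959 -0.0977] z 0.0785 Fbox [-3.6 -1.5] -1.8 open 0.0003
```

View pics/s1.png

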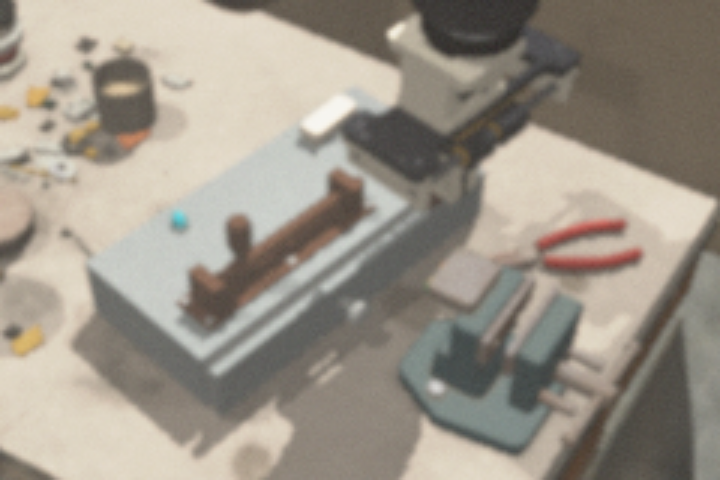

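The drawer is nearly shut, with a thin gap at crop (220,360). I'll push on gently to the stop.

```bash
python3 -m pendant '[{"claw":0,"linear":[0,0,-1],"twist":0},{"claw":0,"linear":[0,0,-1],"twist":0},{"claw":0,"linear":[0,0,-1],"twist":0},{"claw":0,"linear":[0,0,-1],"twist":0},{"claw":0,"linear":[0,0,-1],"twist":0},{"claw":0,"linear":[0,0,-1],"twist":0},{"claw":0,"linear":[0,0,0],"twist":0},{"claw":0,"linear":[0,0,0],"twist":0},{"claw":0,"linear":[0,0,0],"twist":0},{"claw":0,"linear":[0,0,0],"twist":0}]'
python3 -c "
from h import *
st()"
```

```text
clock: 6.93
tool_pos: [0.5114, -0.2478, 0.0787]
orientation: [-177.2, 90.0, -8.2]
force: [-2.6, 0.3, -0.1]
opening: 0.0004
t 6.93 L [-0.0896 -0.0977] z 0.0787 Fbox [-2.6 -0.2] -0.1 open 0.0004
```

```bash
python3 -m pendant '[{"claw":0,"linear":[0,0,-1],"twist":0},{"claw":0,"linear":[0,0,-1],"twist":0},{"claw":0,"linear":[0,0,-1],"twist":0},{"claw":0,"linear":[0,0,-1],"twist":0},{"claw":0,"linear":[0,0,0],"twist":0},{"claw":0,"linear":[0,0,0],"twist":0},{"claw":0,"linear":[0,0,0],"twist":0},{"claw":0,"linear":[0,0,0],"twist":0},{"claw":0,"linear":[0,0,0],"twist":0},{"claw":0,"linear":[0,0,0],"twist":0}]'
python3 -c "
from h import *
st()"
```

```text
clock: 7.77
tool_pos: [0.513, -0.2481, 0.0787]
orientation: [-2.1, 89.8, 166.8]
force: [-9.2, 3.8, 7.9]
opening: 0.0002
t 7.77 L [-0.088  -0.0977] z 0.0787 Fbox [-9.8  2. ] 7.9 open 0.0002
```

Force rose to 10 N with no further motion: the drawer is at its stop. Next I'll back off and go over the knob.

```bash
python3 -m pendant '[{"claw":0,"linear":[0,0,10],"twist":0},{"claw":0,"linear":[0,0,15],"twist":0},{"claw":0,"linear":[-20,0,0],"twist":0},{"claw":20,"linear":[-30,0,0],"twist":0},{"claw":40,"linear":[-30,0,0],"twist":0},{"claw":56,"linear":[-15,0,0],"twist":0},{"claw":56,"linear":[0,-30,-10],"twist":0},{"claw":56,"linear":[0,-30,-10],"twist":0},{"claw":56,"linear":[0,-30,-10],"twist":0},{"claw":56,"linear":[0,0,0],"twist":0}]'
python3 - <<'E'
from h import *
print((np.array([.5986,-.0832])-M)@B)
im,d=snapshot("top")
print([(b["confidence"],b["xy"],pt("top",b["xy"],d)) for b in boxes_of("top","bolt_knob")])
im,d=snapshot("scene"); 
for n in("bolt_knob","tab_front"):
  for b in boxes_of("scene",n): print(n,b["confidence"],b["xy"], pt("scene",b["xy"],d), (pt("scene",b["xy"],d,.115)[:2]-M)@B)
L=np.array([-.035,.082]); go(L,.175)
E
```

```text
clock: 8.6
tool_pos: [0.5406, -0.1579, 0.1746]
orientation: [-169.0, 89.7, 0.1]
force: [0.2, -0.8, 0.8]
opening: 0.0418
[-0.03541498  0.08052192]
[]
bolt_knob 0.58 [283.7, 200.1] [ 0.5913009  -0.08506177  0.11079131] [-0.04521596  0.07987342]
tab_front 0.95 [316.7, 211.6] [ 0.54106705 -0.14675056  0.04503744] [-0.12172119  0.05267474]
t 8.85 L [-0.081  -0.0082] z 0.1737 Fbox [0.7 0.3] -0.3 open 0.0552
tool shift mm [ -1.2 -90.2 -46. ]
```

```bash
python3 -m pendant '[{"claw":56,"linear":[0,-30,-16],"twist":0},{"claw":56,"linear":[0,-30,-16],"twist":0},{"claw":56,"linear":[0,-29,-14],"twist":0},{"claw":56,"linear":[0,0,0],"twist":0},{"claw":56,"linear":[20,0,0],"twist":0},{"claw":56,"linear":[20,0,0],"twist":0},{"claw":56,"linear":[20,0,0],"twist":0},{"claw":56,"linear":[12,0,0],"twist":0},{"claw":56,"linear":[0,0,0],"twist":0},{"claw":56,"linear":[0,0,0],"twist":0}]'
python3 - <<'E'
from h import *
st(); im,d=snapshot("scene"); save(cv2.resize(im[120:280,200:440],None,fx=3,fy=3),"s2.png")
E
```

```text
clock: 9.68
tool_pos: [0.5988, -0.0835, 0.1013]
orientation: [35.5, 89.9, -155.5]
force: [-0.4, 0.2, 0.4]
opening: 0.0562
t 9.68 L [-0.0352  0.0803] z 0.1013 Fbox [-0.4  0.1] 0.4 open 0.0562
```

View pics/s2.png

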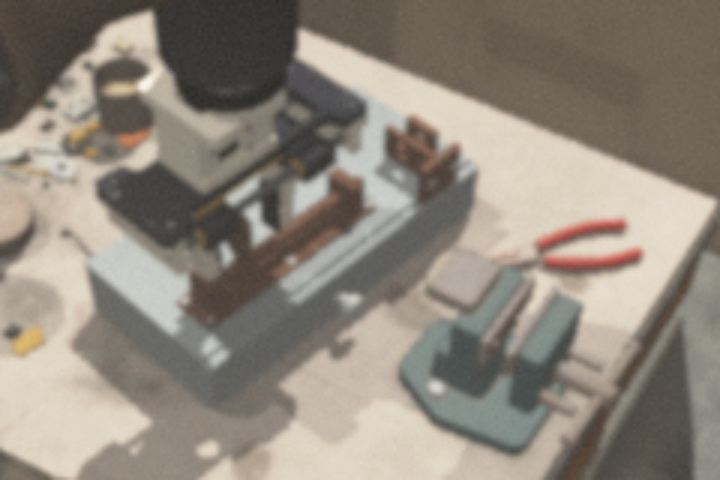

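The drawer is shut, and the knob at crop (238,235) stands between the two fingers. Closing.

```bash
python3 -m pendant '[{"claw":10,"linear":[0,0,0],"twist":0},{"claw":10,"linear":[0,0,0],"twist":0},{"claw":10,"linear":[0,0,0],"twist":0},{"claw":10,"linear":[0,0,0],"twist":0},{"claw":10,"linear":[0,0,0],"twist":0},{"claw":10,"linear":[0,0,0],"twist":0},{"claw":10,"linear":[0,2,0],"twist":0},{"claw":10,"linear":[0,2,0],"twist":0},{"claw":10,"linear":[0,2,0],"twist":0},{"claw":10,"linear":[0,2,0],"twist":0}]'
python3 -c "
from h import *
st()"
```

```text
clock: 10.57
tool_pos: [0.5977, -0.0902, 0.1018]
orientation: [-124.0, 90.0, 45.0]
force: [-1.0, 4.1, 3.6]
opening: 0.0189
t 10.57 L [-0.0349  0.0735] z 0.1018 Fbox [-1.8  3.8] 3.6 open 0.0189
```

```bash
python3 -m pendant '[{"claw":10,"linear":[0,2,0],"twist":0},{"claw":10,"linear":[0,2,0],"twist":0},{"claw":10,"linear":[0,2,0],"twist":0},{"claw":10,"linear":[0,1,0],"twist":0},{"claw":10,"linear":[0,1,0],"twist":0},{"claw":10,"linear":[0,1,0],"twist":0},{"claw":10,"linear":[0,1,0],"twist":0},{"claw":10,"linear":[0,1,0],"twist":0},{"claw":10,"linear":[0,0,0],"twist":0},{"claw":10,"linear":[0,0,0],"twist":0}]'
python3 -c "
from h import *
st()"
```

```text
clock: 11.4
tool_pos: [0.5959, -0.0995, 0.1018]
orientation: [-107.3, 89.9, 61.8]
force: [-1.3, 13.6, 5.3]
opening: 0.0192
t 11.4 L [-0.0349  0.0641] z 0.1018 Fbox [-3.9 13.1] 5.3 open 0.0192
```

Jammed at y≈0.064 (13 N). Draw back.

```bash
python3 -m pendant '[{"claw":10,"linear":[0,-2,0],"twist":0},{"claw":10,"linear":[0,-2,0],"twist":0},{"claw":10,"linear":[0,-2,0],"twist":0},{"claw":10,"linear":[0,-2,0],"twist":0},{"claw":10,"linear":[0,-2,0],"twist":0},{"claw":10,"linear":[0,-2,0],"twist":0},{"claw":10,"linear":[0,-2,0],"twist":0},{"claw":10,"linear":[0,-2,0],"twist":0},{"claw":10,"linear":[0,-1,0],"twist":0},{"claw":10,"linear":[0,0,0],"twist":0}]'
python3 -c "
from h import *
st()"
```

```text
clock: 12.23
tool_pos: [0.5987, -0.0852, 0.1017]
orientation: [82.3, 89.9, -108.7]
force: [-0.6, -6.2, 3.9]
opening: 0.0189
t 12.23 L [-0.0349  0.0786] z 0.1017 Fbox [ 0.6 -6.2] 3.9 open 0.0189
```

```bash
python3 -m pendant '[{"claw":10,"linear":[0,-1,0],"twist":0},{"claw":10,"linear":[0,-1,0],"twist":0},{"claw":10,"linear":[0,0,0],"twist":0},{"claw":10,"linear":[0,2,0],"twist":0},{"claw":10,"linear":[0,3,0],"twist":0},{"claw":10,"linear":[0,3,0],"twist":0},{"claw":10,"linear":[0,3,0],"twist":0},{"claw":10,"linear":[0,3,0],"twist":0},{"claw":10,"linear":[0,2,0],"twist":0},{"claw":10,"linear":[0,2,0],"twist":0}]'
python3 -m pendant '[{"claw":10,"linear":[0,2,0],"twist":0},{"claw":10,"linear":[0,2,0],"twist":0},{"claw":10,"linear":[0,2,0],"twist":0},{"claw":10,"linear":[0,1,0],"twist":0},{"claw":10,"linear":[0,1,0],"twist":0},{"claw":10,"linear":[0,1,0],"twist":0},{"claw":10,"linear":[0,1,0],"twist":0},{"claw":10,"linear":[0,0,0],"twist":0},{"claw":10,"linear":[0,0,0],"twist":0},{"claw":10,"linear":[0,0,0],"twist":0}]'
python3 -c "
from h import *
st()"
```

```text
clock: 13.07
tool_pos: [0.596, -0.099, 0.1017]
orientation: [-107.0, 89.9, 62.0]
force: [-1.5, 4.5, 5.8]
opening: 0.0188
clock: 13.9
tool_pos: [0.5941, -0.1087, 0.1017]
orientation: [-104.7, 89.9, 64.4]
force: [-2.1, 4.5, 5.7]
opening: 0.019
t 13.9 L [-0.035   0.0546] z 0.1017 Fbox [-2.9  4. ] 5.7 open 0.019
```

Past the first jam; on to the second at about 0.051.

```bash
python3 -m pendant '[{"claw":10,"linear":[0,1,0],"twist":0},{"claw":10,"linear":[0,1,0],"twist":0},{"claw":10,"linear":[0,1,0],"twist":0},{"claw":10,"linear":[0,1,0],"twist":0},{"claw":10,"linear":[0,1,0],"twist":0},{"claw":10,"linear":[0,1,0],"twist":0},{"claw":10,"linear":[0,0,0],"twist":0},{"claw":10,"linear":[0,0,0],"twist":0},{"claw":10,"linear":[0,0,0],"twist":0},{"claw":10,"linear":[0,0,0],"twist":0}]'
python3 -c "
from h import *
st()"
```

```text
clock: 14.73
tool_pos: [0.5934, -0.1123, 0.1017]
orientation: [-103.4, 89.7, 65.6]
force: [-2.4, 17.2, 5.7]
opening: 0.0187
t 14.73 L [-0.035  0.051] z 0.1017 Fbox [-5.6 16.5] 5.7 open 0.0187
```

Jam 2 reached at 0.051. Next is a back stroke, then forward.

```bash
python3 -m pendant '[{"claw":10,"linear":[0,-2,0],"twist":0},{"claw":10,"linear":[0,-3,0],"twist":0},{"claw":10,"linear":[0,-3,0],"twist":0},{"claw":10,"linear":[0,-3,0],"twist":0},{"claw":10,"linear":[0,-2,0],"twist":0},{"claw":10,"linear":[0,-2,0],"twist":0},{"claw":10,"linear":[0,-2,0],"twist":0},{"claw":10,"linear":[0,-1,0],"twist":0},{"claw":10,"linear":[0,0,0],"twist":0},{"claw":10,"linear":[0,0,0],"twist":0}]'
python3 -c "
from h import *
st()"
python3 -m pendant '[{"claw":10,"linear":[0,2,0],"twist":0},{"claw":10,"linear":[0,3,0],"twist":0},{"claw":10,"linear":[0,3,0],"twist":0},{"claw":10,"linear":[0,3,0],"twist":0},{"claw":10,"linear":[0,3,0],"twist":0},{"claw":10,"linear":[0,2,0],"twist":0},{"claw":10,"linear":[0,2,0],"twist":0},{"claw":10,"linear":[0,2,0],"twist":0},{"claw":10,"linear":[0,0,0],"twist":0},{"claw":10,"linear":[0,0,0],"twist":0}]'
python3 -c "
from h import *
st()"
```

```text
clock: 15.57
tool_pos: [0.596, -0.0985, 0.1017]
orientation: [75.1, 90.0, -115.9]
force: [-1.9, -3.0, 4.6]
opening: 0.0192
t 15.57 L [-0.035  0.065] z 0.1017 Fbox [-1.3 -3.3] 4.6 open 0.0192
clock: 16.4
tool_pos: [0.5924, -0.117, 0.1017]
orientation: [-100.6, 89.9, 68.4]
force: [-2.8, 4.0, 7.8]
opening: 0.0188
t 16.4 L [-0.0351  0.0462] z 0.1017 Fbox [-3.5  3.4] 7.8 open 0.0188
```

Past jam 2; on to jam 3 at about 0.038.

```bash
python3 -m pendant '[{"claw":10,"linear":[0,2,0],"twist":0},{"claw":10,"linear":[0,2,0],"twist":0},{"claw":10,"linear":[0,2,0],"twist":0},{"claw":10,"linear":[0,1,0],"twist":0},{"claw":10,"linear":[0,1,0],"twist":0},{"claw":10,"linear":[0,1,0],"twist":0},{"claw":10,"linear":[0,1,0],"twist":0},{"claw":10,"linear":[0,0,0],"twist":0},{"claw":10,"linear":[0,0,0],"twist":0},{"claw":10,"linear":[0,0,0],"twist":0}]'
python3 -c "
from h import *
st()"
python3 -m pendant '[{"claw":10,"linear":[0,-2,0],"twist":0},{"claw":10,"linear":[0,-3,0],"twist":0},{"claw":10,"linear":[0,-3,0],"twist":0},{"claw":10,"linear":[0,-3,0],"twist":0},{"claw":10,"linear":[0,-2,0],"twist":0},{"claw":10,"linear":[0,-2,0],"twist":0},{"claw":10,"linear":[0,-1,0],"twist":0},{"claw":10,"linear":[0,-1,0],"twist":0},{"claw":10,"linear":[0,0,0],"twist":0},{"claw":10,"linear":[0,0,0],"twist":0}]'
python3 -c "
from h import *
st()"
```

```text
clock: 17.23
tool_pos: [0.5909, -0.1249, 0.1017]
orientation: [-101.2, 89.8, 67.8]
force: [-3.2, 13.4, 7.9]
opening: 0.019
t 17.23 L [-0.035   0.0381] z 0.1017 Fbox [-5.7 12.6] 7.9 open 0.019
clock: 18.07
tool_pos: [0.5935, -0.1114, 0.1017]
orientation: [69.4, 90.0, -121.6]
force: [-2.3, -3.1, 6.1]
opening: 0.0188
t 18.07 L [-0.035   0.0519] z 0.1017 Fbox [-1.7 -3.5] 6.1 open 0.0188
```

```bash
python3 -m pendant '[{"claw":10,"linear":[0,2,0],"twist":0},{"claw":10,"linear":[0,3,0],"twist":0},{"claw":10,"linear":[0,3,0],"twist":0},{"claw":10,"linear":[0,3,0],"twist":0},{"claw":10,"linear":[0,3,0],"twist":0},{"claw":10,"linear":[0,3,0],"twist":0},{"claw":10,"linear":[0,2,0],"twist":0},{"claw":10,"linear":[0,2,0],"twist":0},{"claw":10,"linear":[0,2,0],"twist":0},{"claw":10,"linear":[0,2,0],"twist":0}]'
python3 -c "
from h import *
st()"
python3 -m pendant '[{"claw":10,"linear":[0,2,0],"twist":0},{"claw":10,"linear":[0,2,0],"twist":0},{"claw":10,"linear":[0,2,0],"twist":0},{"claw":10,"linear":[0,2,0],"twist":0},{"claw":10,"linear":[0,2,0],"twist":0},{"claw":10,"linear":[0,0,0],"twist":0},{"claw":10,"linear":[0,0,0],"twist":0},{"claw":10,"linear":[0,0,0],"twist":0},{"claw":10,"linear":[0,0,0],"twist":0},{"claw":10,"linear":[0,0,0],"twist":0}]'
python3 -c "
from h import *
st()"
```

```text
clock: 18.9
tool_pos: [0.5889, -0.1345, 0.1017]
orientation: [-93.0, 89.9, 76.0]
force: [-4.1, 4.2, 7.1]
opening: 0.0188
t 18.9 L [-0.0351  0.0284] z 0.1017 Fbox [-4.8  3.3] 7.1 open 0.0188
clock: 19.73
tool_pos: [0.5869, -0.1446, 0.1017]
orientation: [-84.2, 89.9, 84.8]
force: [-3.3, 3.9, 7.1]
opening: 0.019
t 19.73 L [-0.0352  0.0181] z 0.1017 Fbox [-4.   3.2] 7.1 open 0.019
```

```bash
python3 -m pendant '[{"claw":10,"linear":[0,2,0],"twist":0},{"claw":10,"linear":[0,2,0],"twist":0},{"claw":10,"linear":[0,2,0],"twist":0},{"claw":10,"linear":[0,2,0],"twist":0},{"claw":10,"linear":[0,2,0],"twist":0},{"claw":10,"linear":[0,2,0],"twist":0},{"claw":10,"linear":[0,2,0],"twist":0},{"claw":10,"linear":[0,2,0],"twist":0},{"claw":10,"linear":[0,2,0],"twist":0},{"claw":10,"linear":[0,2,0],"twist":0}]'
python3 -c "
from h import *
st()"
python3 -m pendant '[{"claw":10,"linear":[0,1,0],"twist":0},{"claw":10,"linear":[0,1,0],"twist":0},{"claw":10,"linear":[0,1,0],"twist":0},{"claw":10,"linear":[0,1,0],"twist":0},{"claw":10,"linear":[0,1,0],"twist":0},{"claw":10,"linear":[0,1,0],"twist":0},{"claw":10,"linear":[0,0,0],"twist":0},{"claw":10,"linear":[0,0,0],"twist":0},{"claw":10,"linear":[0,0,0],"twist":0},{"claw":10,"linear":[0,0,0],"twist":0}]'
python3 -c "
from h import *
st()"
```

```text
clock: 20.57
tool_pos: [0.5831, -0.1639, 0.1017]
orientation: [-83.7, 89.9, 85.3]
force: [-2.7, 4.7, 7.7]
opening: 0.0193
t 20.57 L [-0.0352 -0.0017] z 0.1017 Fbox [-3.6  4.1] 7.7 open 0.0193
clock: 21.4
tool_pos: [0.5821, -0.1689, 0.1017]
orientation: [-91.2, 89.9, 77.8]
force: [-3.6, 10.2, 7.3]
opening: 0.019
t 21.4 L [-0.0352 -0.0068] z 0.1017 Fbox [-5.5  9.4] 7.3 open 0.019
```

```bash
python3 -m pendant '[{"claw":10,"linear":[0,1,0],"twist":0},{"claw":10,"linear":[0,1,0],"twist":0},{"claw":10,"linear":[0,1,0],"twist":0},{"claw":10,"linear":[0,0,0],"twist":0},{"claw":10,"linear":[0,0,0],"twist":0},{"claw":10,"linear":[0,0,0],"twist":0},{"claw":10,"linear":[0,0,0],"twist":0},{"claw":10,"linear":[0,0,0],"twist":0},{"claw":10,"linear":[0,0,0],"twist":0},{"claw":10,"linear":[0,0,0],"twist":0}]'
python3 -c "
from h import *
st()"
```

```text
clock: 22.23
tool_pos: [0.5821, -0.1691, 0.1017]
orientation: [-97.1, 89.7, 71.9]
force: [-3.3, 22.8, 11.3]
opening: 0.0189
t 22.23 L [-0.0352 -0.007 ] z 0.1017 Fbox [-7.6 21.8] 11.3 open 0.0189
```

Solid stop at 22 N: the bolt is home. Ease off, open, lift and retreat.

```bash
python3 -m pendant '[{"claw":10,"linear":[0,-2,0],"twist":0},{"claw":10,"linear":[0,-1,0],"twist":0},{"claw":50,"linear":[0,0,0],"twist":0},{"claw":50,"linear":[0,0,0],"twist":0},{"claw":50,"linear":[0,0,0],"twist":0},{"claw":50,"linear":[0,0,0],"twist":0},{"claw":50,"linear":[0,0,0],"twist":0},{"claw":50,"linear":[-15,0,0],"twist":0},{"claw":50,"linear":[-30,0,0],"twist":0},{"claw":50,"linear":[-30,0,0],"twist":0}]'
python3 -m pendant '[{"claw":50,"linear":[-35,0,0],"twist":0},{"claw":50,"linear":[-10,0,0],"twist":0},{"claw":50,"linear":[0,-36,10],"twist":0},{"claw":50,"linear":[0,-36,14],"twist":0},{"claw":50,"linear":[0,-36,14],"twist":0},{"claw":50,"linear":[0,-36,14],"twist":0},{"claw":50,"linear":[0,-36,14],"twist":0},{"claw":50,"linear":[0,-36,14],"twist":0},{"claw":50,"linear":[0,-36,14],"twist":0},{"claw":50,"linear":[0,-36,14],"twist":0}]'
python3 -m pendant '[{"claw":50,"linear":[0,-36,14],"twist":0},{"claw":50,"linear":[0,-36,14],"twist":0},{"claw":50,"linear":[0,-36,14],"twist":0},{"claw":50,"linear":[0,-36,14],"twist":0},{"claw":50,"linear":[0,-36,14],"twist":0},{"claw":50,"linear":[0,-36,14],"twist":0},{"claw":50,"linear":[0,-36,14],"twist":0},{"claw":50,"linear":[0,-36,14],"twist":0},{"claw":50,"linear":[0,0,0],"twist":0},{"claw":50,"linear":[0,0,0],"twist":0}]'
python3 - <<'E'
from h import *
st(); im,d=snapshot("top"); save(cv2.resize(im[110:300,230:450],None,fx=3,fy=3),"t3.png")
E
```

```text
clock: 23.07
tool_pos: [0.581, -0.1711, 0.1761]
orientation: [10.2, 89.8, 179.2]
force: [1.9, -0.2, 0.2]
opening: 0.0498
clock: 23.9
tool_pos: [0.5303, 0.134, 0.2217]
orientation: [-134.7, 90.0, 34.3]
force: [1.7, 0.4, -0.2]
opening: 0.0503
clock: 24.73
tool_pos: [0.4751, 0.4383, 0.2204]
orientation: [63.2, 89.9, -127.6]
force: [-0.0, 0.0, -0.3]
opening: 0.0499
t 24.73 L [-0.2562  0.5689] z 0.2204 Fbox [-0.  0.] -0.3 open 0.0499
```

View pics/t3.png

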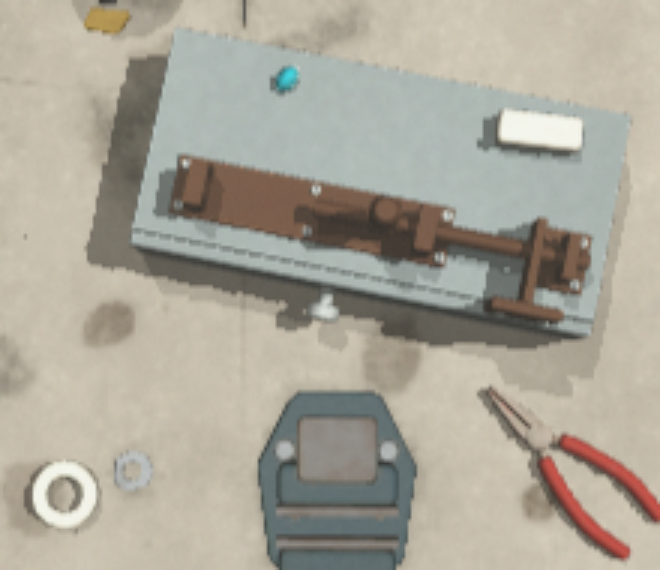

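The drawer is shut. The bolt, with its knob at crop (386,210), runs through the eye at (535,250) and into the keeper at (570,258). The other things have not moved.

```bash
python3 -c "
from plant import *
print(close_job())"
```

```text
the job is handed in; nothing more can be done
None
```

The drawer box is locked: the drawer is shut and the bolt is fully home through the eye and into the keeper. I handed the job in at about 25 s of the 48 s allowed.

- **Drawer:** I pushed the tab about 36 mm until it met a solid stop at 10 N.
- **Bolt:** I pinched the knob and met three jams 13 mm apart. Each came loose after one back stroke of about 14 mm. The bolt then ran on to the home stop, where it held still under 22 N.
- **Last checks:** After I let go and moved the arm away, the final top picture showed the drawer shut and the bolt through the eye and into the keeper. The turquoise, polishing bar, tape roll and pliers were where they started. No force reading went above 25 N, though I read it only at the end of each move.
- **Not confirmed or disagreed:**
  - The 92 mm travel was not measured directly. The knob moved about 87 mm, which fits a start at 5 mm.
  - The networks' knob and tab positions were a few centimetres off in places, so I used picture and depth measurements instead.

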